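Roll a bearing sleeve up the ramp and shut the keeper

ROBOT

A 6-joint arm with a two-finger parallel gripper is mounted at the origin on a cart in front of the work surface, level with it; the furniture and walls round the work are solid. World frame = base frame: x ahead of the robot, y to its left, z up, the work surface at z = 0. Lengths are in m, angles in rad, forces in N, time in s.
With the tool pointing down it reaches from about 0.375 to 0.975 m from the base axis. Payload 3.8 kg.
Tool frame: the origin (TCP) lies at the very end of the fingers, on their centre line; the grasp point (between the pads) lies 19 mm behind it (bot.grip_depth is the distance from the TCP to the grasp point, in m); z points along the fingers, y is the direction in which the jaws open and shut (so a half turn about z gives the same grasp; the last joint's range is limited). The gripper opens to 85 mm and grips with 20 to 120 N. Pads are 22 mm wide; open, the fingers measure 114 mm over their backs; the gripper's body (76 mm by 85 mm) begins 54 mm behind the grasp point. The pads swing forward as they close: fully open they stand 13 mm farther back than shut.
Start: joints at [-1.209, 0.264, 1.604, -0, 1.274, -0.037], TCP at [0.262, -0.622, 0.231] pointing down, gripper open.
Joint ranges: [-2.63, 2.63], [-0.94, 2.18], [0.31, 2.57], [-1.31, 4.45], [0, 2.66], [-2.55, 2.55]. Speed limits (rad/s): [2.57, 2.57, 3.14, 3.14, 3.14, 3.14].

INTERFACE

Orientations are given as a rotation vector (axis times angle).
In Python, from workcell import bot, cams, job gives the robot as it stands.
- The arm moves only by the tool apply_moves, never from a script. Its argument "targets" is a list of rows, each an object of numbers: "dx", "dy", "dz": the shift along the tool's x, y, z in units of 30 mm (1.0 is 30 mm); "wx", "wy", "wz": the turn, a rotation vector about the tool's x, y, z in units of 6 degrees (1.0 is 6 degrees); "jaw": the opening, from 0 (shut) to 1 (fully open). In form: [{"dx": .., "dy": .., "dz": .., "wx": .., "wy": .., "wz": .., "jaw": ..}, ...]. A call has 1 to 5 rows; each row shifts and turns the commanded pose from where the row before left it, along the tool's axes as they then stand; what a row does not reach is not made up. A row lasts 1/10 s, in which the tool goes at most 50 mm and 8.59 degrees, less where a joint would pass 70% of its speed; a pose out of reach is approached as far as the arm can. A call is refused whole if a number of a shift passes 1 or a number of a turn 1, either way. A call with a gripper value outside its range is refused whole. The fingers move at their own pace and stop on an object; "newtons" is the grip in N (left out, the last holds). Time passes only in rows, so rows that do not move let the fingers close. It gives the time, the measured TCP pose, the force and the opening at its end, in the units of the state.
- bot.read_state(): the state, without advancing time (a new reading comes with each control period).
- cams.read_camera(name): name is "side" or "top"; returns a dict with "color" (420x560x3 uint8, red, green, blue), "range_z" (420x560 float32, m along the optical axis (not along the pixel's ray), 0 where there is no reading), "fx", "fy", "cx", "cy" (pixels), "dist_coeffs" ([k1, k2, p1, p2, k3] as OpenCV has them; the pictures are not rectified), "eye" and "rotation" of the camera in the world. Camera axes: x right, y down, z forward; pixel columns grow to the right and rows downward; lengths in m; the calibration is good to about 2 mm. A picture is of the moment at which its call begins.
- job.finish_job(): hands the job in, once; it reports no verdict.
The state is a dict: "time": time; "q": joint angles; "joint_vel": joint speeds; "joint_torque": joint torques, N m; "tool_pos": TCP position; "tcp_rot": TCP orientation; "wrist_force": force on the tool from outside, world axes, zero at the start; "torque": the same for the moment, N m; "width": opening from 0.0 (shut) to 1.0 (fully open).
Only numpy, scipy, OpenCV 4.12 (cv2) and the standard library are available. Lean on these libraries where they do the work, as an engineer would, in place of code of your own. Each camera call takes 0.05 s, during which the arm holds its last target.

TASK

With the fingertips, push the steel sleeve that waits at the foot of the ramp all the way up to the stop, where it drops into its seat, and do not let go of it on the slope: it must not roll back. Then push the keeper arm beside the track round until it is fully shut behind the sleeve. Do not pinch or lift anything, push gently, and leave the other things on the bench where they are.

Things in the scene. Friction and masses are not known exactly. Their poses are not given: they have to be found in the camera images.
- ramp: Fixed metal ramp, 270x110 mm. Origin: centre of its underside, on the bench; x points uphill along the track, y across it to the keeper's side, z up. In this frame, mm: the deck's upper face rises at 7 degrees from the foot edge (x=-135, z=12, no lip) to x=75 (z=38). Two rails, 94 apart inside, 8 thick, 14 above the deck. A groove 14 wide across the deck at x=-90 is the sleeve's waiting place.
- slope (a point): Middle of the foot edge of the deck, on its upper face; x axis up the slope along the deck, y across it, z square to the deck.
- seat (a point): Where the sleeve's centre belongs when it lies in its seat: ramp frame x=88, y=0, z=60 mm; axes as the ramp's. At x=75 the deck ends in a 3 mm step down to a short level seat (z=35 mm), which ends at the stop, an upright plate (face at x=113.5, top at z=75 mm; rails 47 mm high there). The step then keeps the sleeve in, with about 1.5 mm of play.
- sleeve: Oiled steel bearing sleeve, 50 mm diameter, 90 mm long, 30 mm bores in its ends, 0.3 to 0.65 kg. Lies across the track and rolls freely. Origin: its centre; y is the cylinder's axis (x and z turn as it rolls). Waits at x=-93, z=41 mm in the ramp's frame, held only by the groove; pushing it out takes 5 to 15 N, then about 2 N. Let go, it rolls down and off the foot.
- keeper (a joint): Angle of the keeper, a level steel arm on an upright pivot beside the track: 95 mm long, 12 wide, 52 to 68 mm above the bench, a pin 11 mm thick standing 14 mm higher near its end. 0: points downhill and 20 degrees outwards; 0.35: parallel to the track, outside the rail; 1.92, end of travel: shut, square across the track. Shuts counter-clockwise from above; light friction (about 1 N) holds it.
- keeper_pivot (a point): On the keeper's pivot axis at mid-height of the arm (60 mm above the bench); in the ramp's frame x=52.5, y=75 mm. Its x axis points along the arm to the free end. Shut, the arm stands 4 mm clear of the seated sleeve, on its downhill side.
- keeper_end (a point): In the keeper arm under the small pin, 86 mm from the pivot, 9 mm from the tip, at mid-height of the arm (60 mm above the bench).
- grease_tin: Bystander, loose: round grease tin, 68 mm across, 34 mm high. Origin: centre of its underside.
- union_nut_1: Bystander, loose: loose union nut, 24x27x20 mm. Origin: centre of its underside.
- tape_1: Bystander, loose: flat roll of tape, 58 mm across, 19 mm high. Origin: centre of its underside.
- spanner_c: Bystander, loose: small combination spanner lying flat, 164x27x7 mm. Origin: centre of its underside.
- nozzle_5: Bystander, loose: injector nozzle lying down, 54 mm long, 18 mm thick. Origin: centre of its underside.
- black_sleeve: Bystander, loose: black turned sleeve lying on the bench, 120 mm long, 56 mm thick; not the sleeve of this job. Origin: centre of its underside.

How it is judged:
By the outcome, as a careful person would: the job done as asked, in the order asked, and still so for the second after the job is handed in, with the robot touching nothing.
It also fails if it takes over 54 s, if anything falls off the work surface, if the arm or the gripper's body presses on something with over 40 N, if the wrist force passes 120 N, or if a joint passes its speed limit or range.

## Working session

There is one attempt and no reset: what is moved stays moved. The work goes in short steps, Python scripts to look and compute and a tool call to move; the robot and the scene stay as the last step left them, time stands still between calls to the robot, and variables do not carry over. Pictures are saved under pics/ and viewed, and the job is handed in when it is done.

Besides the shell and the picture viewer there is one more tool, called after ">>>" as name([rows], argument=value, ...), one row to a line, values as JSON. apply_moves: Moves the arm, as the interface text tells. Its arguments: {"type":"object","properties":{"targets":{"type":"array"},"newtons":{"type":"number"}},"required":["targets"]}

```bash
ls; mkdir -p pics; python3 - <<'E'
from workcell import bot,cams,job
import cv2,numpy as np
print(bot.read_state())
for n in("side","top"):
    d=cams.read_camera(n); cv2.imwrite(f"pics/{n}0.png",cv2.resize(d["color"][:,:,::-1],(800,600)))
    np.savez(f"{n}0.npz",**{k:np.array(v) for k,v in d.items()})
    print(n,{k:np.array(v).round(4).tolist() for k,v in d.items() if k not in("color","range_z")})
E
```

```text
pics
{'time': 0.0, 'q': array([-1.20891170e+00,  2.64767147e-01,  1.60537845e+00, -6.87200981e-06,
        1.27370465e+00, -3.69095183e-02]), 'joint_vel': array([ 0.0007665 ,  0.00031956, -0.00041347, -0.00146805, -0.00120751,
       -0.00060249]), 'joint_torque': array([ 1.15896259e-03, -5.15103829e+01, -3.67317045e+01,  3.99156659e-05,
        1.29327938e-02, -1.70644017e-05]), 'tool_pos': array([ 0.26183729, -0.62134872,  0.2299502 ]), 'tcp_rot': array([-3.07716235e+00, -6.21843619e-01,  5.83454265e-04]), 'wrist_force': array([0.46407999, 0.5750408 , 0.27634515]), 'torque': array([0.01186101, 0.03224023, 0.03884839]), 'width': 0.9956561203336508}
side {'fx': 446.505, 'fy': 446.505, 'cx': 269.4031, 'cy': 210.0437, 'dist_coeffs': [-0.0511, 0.0, 0.0, 0.0, 0.0], 'eye': [0.4046, 0.8287, 0.43], 'rotation': [-0.218, 2.5422, -1.6928]}
top {'fx': 486.1269, 'fy': 486.1269, 'cx': 271.2488, 'cy': 209.2832, 'dist_coeffs': [-0.0374, 0.0, 0.0, 0.0, 0.0], 'eye': [0.4888, -0.0162, 1.0563], 'rotation': [-2.2197, 2.1642, -0.0541]}
```

View pics/top0.png

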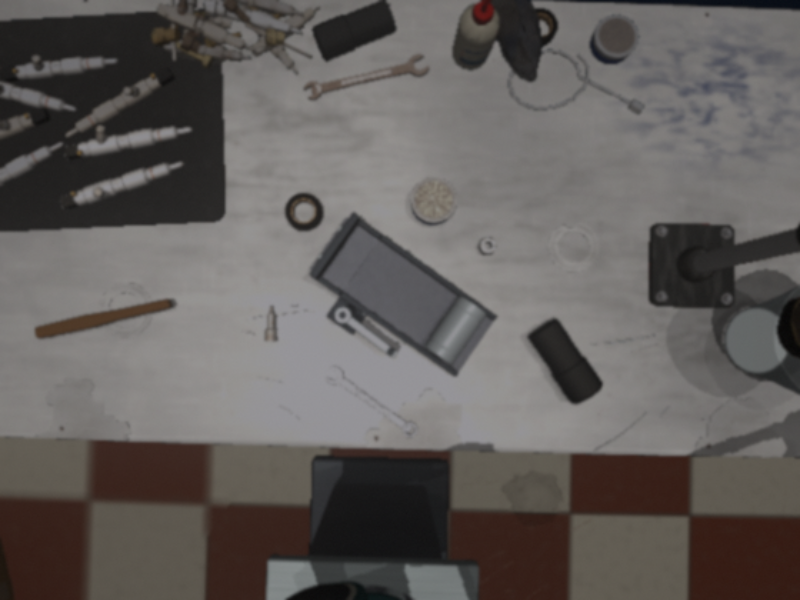

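View pics/side0.png

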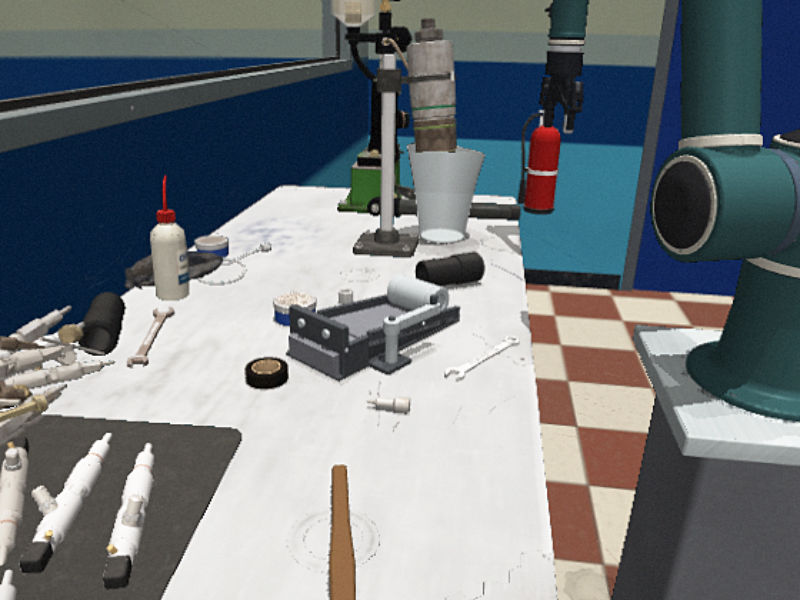

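```bash
cat > h.py <<'E'
import numpy as np,cv2
def load(f): return dict(np.load(f))
def ray(d,u,v):
    K=np.array([[d["fx"],0,d["cx"]],[0,d["fy"],d["cy"]],[0,0,1]],float)
    p=cv2.undistortPoints(np.array([[[u,v]]],float),K,d["dist_coeffs"].astype(float))[0,0]
    R=cv2.Rodrigues(d["rotation"].astype(float))[0]
    return d["eye"],R@np.array([p[0],p[1],1])
def atz(d,u,v,z):
    e,r=ray(d,u,v); return e+r*(z-e[2])/r[2]
def dep(d,u,v):
    e,r=ray(d,u,v); return e+r*d["range_z"][int(round(v)),int(round(u))]
def proj(d,P):
    K=np.array([[d["fx"],0,d["cx"]],[0,d["fy"],d["cy"]],[0,0,1]],float)
    R=cv2.Rodrigues(d["rotation"].astype(float))[0].T
    t=-R@d["eye"]
    return cv2.projectPoints(np.array(P,float).reshape(-1,1,3),cv2.Rodrigues(R)[0],t,K,d["dist_coeffs"].astype(float))[0][:,0]
def crop(f,out,x0,y0,x1,y1,s):
    d=load(f);c=d["color"][y0:y1,x0:x1,::-1]
    cv2.imwrite(out,cv2.resize(c,None,fx=s,fy=s,interpolation=cv2.INTER_CUBIC))
E
python3 - <<'E'
from h import *
crop("top0.npz","pics/tc.png",210,140,360,265,5)
crop("side0.npz","pics/sc.png",185,180,335,280,5)
E
```

```text
(no output)
```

View pics/tc.png

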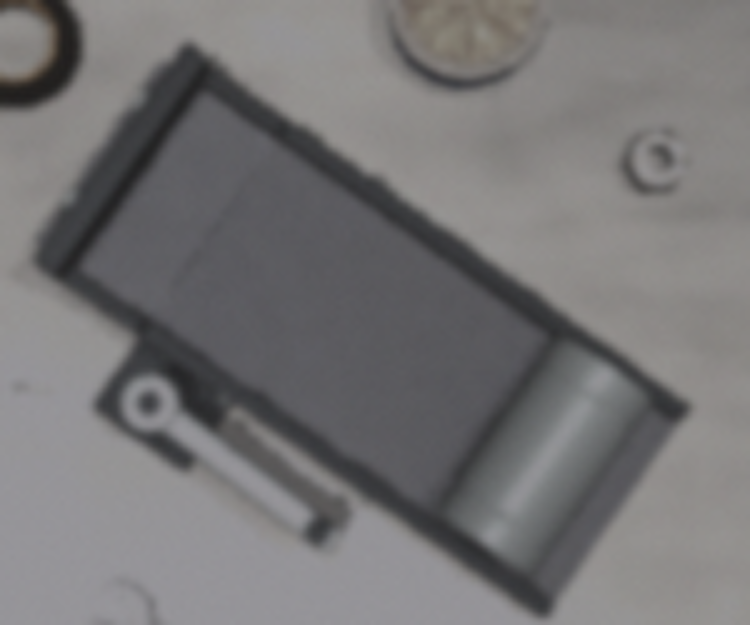

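View pics/sc.png

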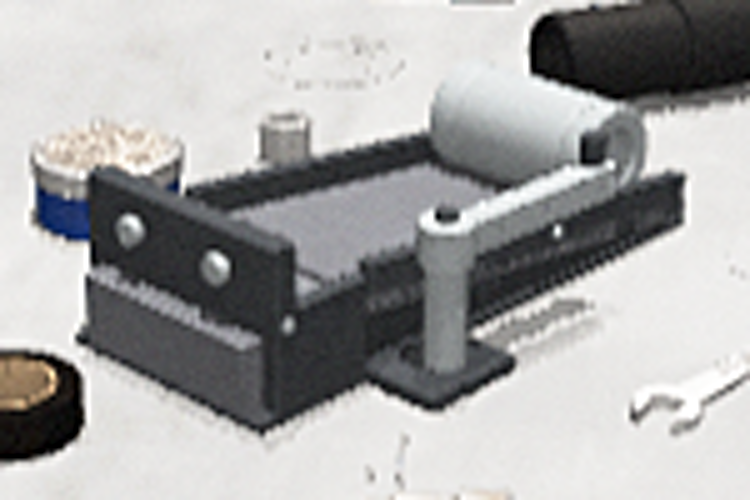

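```bash
python3 - <<'E'
from h import *
T=load("top0.npz");S=load("side0.npz")
t=lambda u,v:((u+.5)/5-.5+210,(v+.5)/5-.5+140)
s=lambda u,v:((u+.5)/5-.5+185,(v+.5)/5-.5+180)
for n,u,v in [("pivot",148,402),("pivotrim",135,390),("armmid",250,475),("pin",320,528),("footK",548,606),("foot-",686,410),("sleeve c",550,450),("sl",500,520),("sl2",600,380),("deck foot",640,470),("deck mid",350,320),("seat",160,200),("stopA",195,52),("stopB",45,258),("bench",50,450)]:
    print("T",n,dep(T,*t(u,v)).round(4),atz(T,*t(u,v),.026)[:2].round(4))
for n,u,v in [("hub",445,217),("arm",530,205),("pin",597,140),("sleeve",520,120),("railfoot",680,178)]:
    print("S",n,dep(S,*s(u,v)).round(4))
def tri(a,b):
    e1,r1=ray(T,*t(*a));e2,r2=ray(S,*s(*b))
    A=np.stack([r1,-r2],1);k=np.linalg.lstsq(A,e2-e1,rcond=None)[0]
    p,q=e1+r1*k[0],e2+r2*k[1];print((p+q)/2,np.linalg.norm(p-q))
tri((148,402),(447,214));tri((320,525),(597,138));tri((548,610),(683,175));
E
```

```text
T pivot [0.5181 0.0527 0.0763] [0.5196 0.0563]
T pivotrim [0.5231 0.0588 0.067 ] [0.5245 0.0619]
T armmid [0.4897 0.011  0.068 ] [0.4898 0.0122]
T pin [ 0.4693 -0.0179  0.0814] [ 0.4682 -0.018 ]
T footK [ 0.4377 -0.1152  0.0247] [ 0.4377 -0.1151]
T foot- [ 0.5219 -0.1715  0.0286] [ 0.5219 -0.1719]
T sleeve c [ 0.5029 -0.1105  0.0691] [ 0.5036 -0.1146]
T sl [ 0.474  -0.0911  0.065 ] [ 0.4734 -0.094 ]
T sl2 [ 0.5321 -0.1308  0.0638] [ 0.5338 -0.1352]
T deck foot [ 0.4962 -0.155   0.0098] [ 0.4961 -0.1529]
T deck mid [ 0.5564 -0.0285  0.0295] [ 0.5566 -0.0285]
T seat [0.6048 0.053  0.0348] [0.6058 0.0536]
T stopA [0.661  0.0378 0.0757] [0.6697 0.0405]
T stopB [0.5758 0.0968 0.0706] [0.5798 0.1019]
T bench [ 0.4984  0.1003 -0.0021] [0.4982 0.0972]
S hub [0.5193 0.0521 0.074 ]
S arm [0.4903 0.0171 0.0662]
S pin [ 0.4672 -0.0161  0.0827]
S sleeve [ 0.5076 -0.0922  0.0583]
S railfoot [ 0.4358 -0.1162  0.0258]
[0.51829263 0.05278249 0.07570396] 0.00037843770657721603
[ 0.46891469 -0.01801747  0.08271828] 0.0031502520704033274
[ 0.43529932 -0.11499861  0.02785338] 0.0016602930397953146
```

```bash
cat >> h.py <<'E'
def W(x,y,yaw,P):
    P=np.array(P,float)/1000;c,s=np.cos(yaw),np.sin(yaw)
    return np.stack([x+c*P[:,0]-s*P[:,1],y+s*P[:,0]+c*P[:,1],P[:,2]],1)
def overlay(d,pose,out,x0,y0,x1,y1,s,ka=None):
    im=cv2.resize(d["color"][y0:y1,x0:x1,::-1],None,fx=s,fy=s,interpolation=cv2.INTER_CUBIC)
    L=[[(-135,-55,26),(75,-55,52)],[(-135,55,26),(75,55,52)],[(-135,-47,12),(-135,47,12)],[(-135,-47,26),(75,-47,52)],[(-135,47,26),(75,47,52)],[(75,-47,38),(75,47,38)],[(113.5,-47,75),(113.5,47,75)],[(113.5,-47,35),(113.5,47,35)],[(-135,55,0),(135,55,0)],[(-135,-55,0),(135,-55,0)],[(135,-55,0),(135,55,0)]]
    if ka is not None:
        a=np.pi+ -0.349+ka  # placeholder
        a=np.pi-np.deg2rad(20)+ka
        p=np.array([52.5,75,68.]);dd=np.array([np.cos(a),np.sin(a),0]);n=np.array([-dd[1],dd[0],0])
        L+= [[p+6*n,p+95*dd+6*n],[p-6*n,p+95*dd-6*n],[p+86*dd,p+86*dd+[0,0,14]]]
    for a,b in L:
        q=proj(d,W(*pose,[a,b])); q=(q-[x0,y0]+.5)*s
        cv2.line(im,tuple(int(v*4) for v in q[0]),tuple(int(v*4) for v in q[1]),(0,0,255),1,cv2.LINE_AA,2)
    cv2.imwrite(out,im)
E
python3 - <<'E'
from h import *
from scipy.optimize import least_squares
T=load("top0.npz");S=load("side0.npz")
# cloud-based: sleeve fit + pivot
def cloud(d):
    v,u=np.mgrid[0:420,0:560];K=np.array([[d["fx"],0,d["cx"]],[0,d["fy"],d["cy"]],[0,0,1]],float)
    p=cv2.undistortPoints(np.stack([u,v],-1).reshape(-1,1,2).astype(float),K,d["dist_coeffs"])[:,0]
    R=cv2.Rodrigues(d["rotation"].astype(float))[0]
    z=d["range_z"].reshape(-1,1);P=d["eye"]+(np.c_[p,np.ones(len(p))]*z)@R.T
    return P[z[:,0]>0]
P=np.r_[cloud(T)]
def f(q,P):
    x,y,yaw=q;c,s=np.cos(yaw),np.sin(yaw)
    dx,dy=P[:,0]-x,P[:,1]-y
    return np.c_[c*dx+s*dy,-s*dx+c*dy,P[:,2]]
q0=np.array([.5525,-.029,np.deg2rad(56.8)])
# init from pivot
c=W(0,0,q0[2],[(52.5,75,0),(-135,0,0)]);obs=np.array([[.5183,.0525],[.4795,-.1435]])
q0[:2]=(obs-c[:,:2]).mean(0);print(q0)
for it in range(4):
    L=f(q0,P)*1000
    m=(abs(L[:,1])<42)&(L[:,2]>50)&(L[:,0]>-125)&(L[:,0]<-60)
    Q=P[m]
    r=lambda a:np.hypot((f([q0[0],q0[1],a[1]],Q)*1000)[:,0]-a[0],Q[:,2]*1000-a[2])-25
    s=least_squares(r,[-93,q0[2],41],loss="soft_l1");print("sleeve",m.sum(),s.x,np.rad2deg(s.x[1]),abs(r(s.x)).mean())
    break
# y extent of sleeve
m=(abs(L[:,1])<60)&(L[:,2]>60)&(L[:,0]>-125)&(L[:,0]<-60);print("y ext",np.percentile(L[m,1],[0,2,98,100]))
m=(abs(L[:,1])<44)&(L[:,2]<60)&(L[:,0]>-60)&(L[:,0]<70)
A=np.c_[L[m,:2],np.ones(m.sum())];k=np.linalg.lstsq(A,L[m,2],rcond=None)[0];print("deck",k,np.rad2deg(np.arctan(k[:2])))
# arm
m=(abs(L[:,1]-85)<40)&(L[:,2]>60)&(L[:,0]>-20)&(L[:,0]<38);B=L[m];k=np.polyfit(B[:,0],B[:,1],1);print("arm",m.sum(),k,np.polyval(k,52.5))
overlay(T,q0,"pics/to.png",210,140,360,265,5,.3)
overlay(S,q0,"pics/so.png",185,180,335,280,5,.3)
E
```

```text
[ 0.55286564 -0.03151709  0.99134702]
sleeve 902 [-95.18420811   0.98334388  40.30438856] 56.34145390478255 1.21917050525794
y ext [-44.4031595  -42.43683753  43.81664246  45.4921323 ]
deck [1.21508502e-01 3.50499991e-04 2.78991816e+01] [6.92796202 0.02008217]
arm 168 [-4.61985905e-02  7.75676650e+01] 75.14223898629486
```

View pics/to.png

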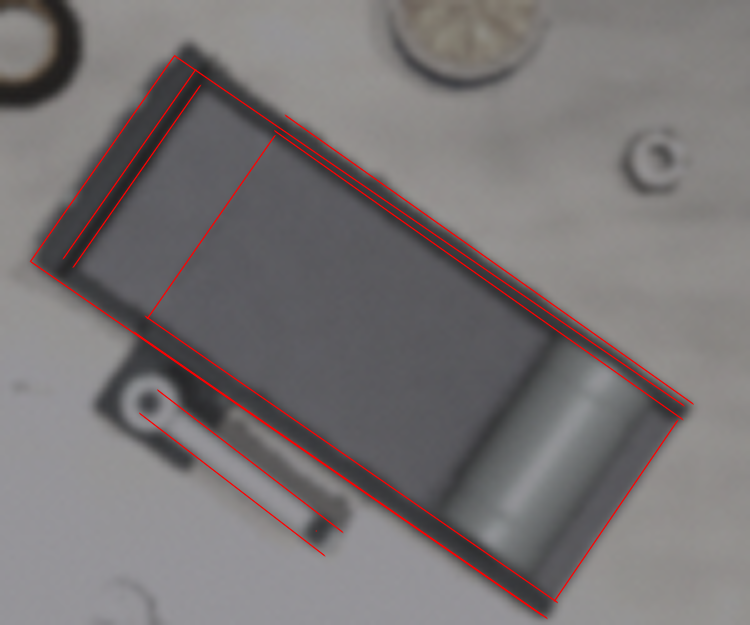

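View pics/so.png

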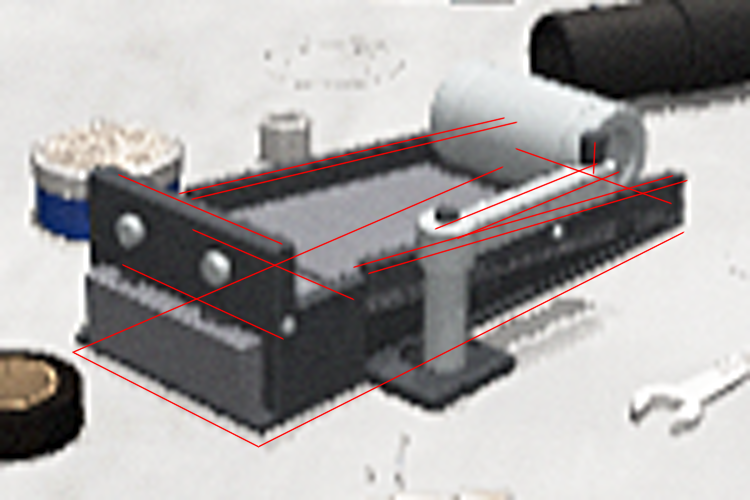

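```bash
python3 - <<'E'
from h import *
T=load("top0.npz");S=load("side0.npz")
k=1/1.42857
for n,u,v in [("post",692,263),("arm",770,245),("bucket",755,340),("bucketL",725,345),("bucketlow",760,372),("black",795,325),("blackslv",565,360),("spanner",372,400)]: print(n,dep(T,u*k,v*k).round(3))
for n,u,v in [("bucketR",480,155),("bucketL",410,150),("bucketbot",445,235),("arm",430,130),("tip of gripper",570,125)]: print("S",n,dep(S,u*k,v*k).round(3))
q=(.552,-.032,.986)
print(W(*q,[(-160,0,120),(-135,0,30),(-129,0,25),(52,0,48)]).round(4))
from scipy.spatial.transform import Rotation as R
from workcell import bot
print(R.from_rotvec(bot.read_state()["tcp_rot"]).as_matrix().round(3))
E
```

```text
post [ 0.608 -0.461  0.038]
arm [ 0.607 -0.46   0.252]
bucket [ 0.496 -0.503  0.137]
bucketL [ 0.488 -0.524  0.009]
bucketlow [ 0.452 -0.533  0.094]
black [ 0.515 -0.517  0.206]
blackslv [ 0.461 -0.27   0.051]
spanner [0.392 0.008 0.007]
S bucketR [ 0.423 -0.544  0.196]
S bucketL [ 0.579 -0.594  0.192]
S bucketbot [ 0.488 -0.527  0.021]
S arm [ 0.529 -0.526  0.246]
S tip of gripper [ 0.241 -0.579  0.261]
[[ 0.4637 -0.1654  0.12  ]
 [ 0.4775 -0.1446  0.03  ]
 [ 0.4808 -0.1396  0.025 ]
 [ 0.5807  0.0114  0.048 ]]
[[ 0.922  0.388 -0.001]
 [ 0.388 -0.922  0.002]
 [ 0.    -0.002 -1.   ]]
```

>>> apply_moves([
  {"dx": 0.5,"dy": -0.8,"jaw": 0.5},
  {"dx": 0.5,"dy": -0.8,"jaw": 0.5},
  {"dx": 0.5,"dy": -0.8,"jaw": 0.5},
  {"dx": 0.5,"dy": -0.8,"jaw": 0.5},
  {"dx": 0.5,"dy": -0.8,"jaw": 0.5},
])

```text
invalid input at $.targets[0]: expected keys dx, dy, dz, wx, wy, wz, jaw
```

>>> apply_moves([
  {"dx": 0.5,"dy": -0.8,"jaw": 0.5},
  {"dx": 0.5,"dy": -0.8,"jaw": 0.5},
  {"dx": 0.5,"dy": -0.8,"jaw": 0.5},
  {"wz": -0.8,"jaw": 0.5},
  {"wz": -0.8,"jaw": 0.5},
])

```text
invalid input at $.targets[0]: expected keys dx, dy, dz, wx, wy, wz, jaw
```

>>> apply_moves([
  {"wz": -0.8,"jaw": 0.5},
  {"wz": -0.8,"jaw": 0.5},
  {"wz": -0.8,"jaw": 0.5},
  {"wz": -0.8,"jaw": 0.5},
  {"wz": -0.8,"jaw": 0.5},
])

```text
invalid input at $.targets[0]: expected keys dx, dy, dz, wx, wy, wz, jaw
```

```bash
cat > st.py <<'E'
import numpy as np,sys
from workcell import bot
from scipy.spatial.transform import Rotation as R
from h import W
Q=(.552,-.032,.986)
def st():
    s=bot.read_state();M=R.from_rotvec(s["tcp_rot"]).as_matrix()
    c,sn=np.cos(Q[2]),np.sin(Q[2]);d=s["tool_pos"]-[Q[0],Q[1],0]
    print("t",round(s["time"],2),"pos",s["tool_pos"].round(4),"ramp mm",(1000*np.array([c*d[0]+sn*d[1],-sn*d[0]+c*d[1],d[2]])).round(1))
    f=s["wrist_force"];print("xtool deg",np.degrees(np.arctan2(M[1,0],M[0,0])).round(2),"ztool",M[:,2].round(4),"F ramp",np.round([c*f[0]+sn*f[1],-sn*f[0]+c*f[1],f[2]],2),"w",round(s["width"],3),"q",s["q"].round(2))
    return s,M
def to(x,y,z):
    s,M=st();D=W(*Q,[(x,y,z)])[0]-s["tool_pos"];print("need units",(M.T@D/.03).round(2))
E
python3 -c "
from st import *
to(-165,0,150)"
```

```text
t 0.1 pos [ 0.2619 -0.6214  0.2301] ramp mm [-651.6  -83.4  230.1]
xtool deg 22.85 ztool [-7.0e-04  1.9e-03 -1.0e+00] F ramp [0.32 0.39 0.1 ] w 1.001 q [-1.21  0.26  1.61  0.    1.27 -0.04]
need units [ 11.96 -11.3    2.69]
```

All keys needed.

>>> apply_moves([
  {"dx": 0.5,"dy": -0.8,"dz": 0,"wx": 0,"wy": 0,"wz": 0,"jaw": 0.5},
  {"dx": 0.5,"dy": -0.8,"dz": 0,"wx": 0,"wy": 0,"wz": 0,"jaw": 0.5},
  {"dx": 0.5,"dy": -0.8,"dz": 0,"wx": 0,"wy": 0,"wz": 0,"jaw": 0.5},
  {"dx": 0.5,"dy": -0.8,"dz": 0,"wx": 0,"wy": 0,"wz": 0,"jaw": 0.5},
  {"dx": 0.5,"dy": -0.8,"dz": 0,"wx": 0,"wy": 0,"wz": 0,"jaw": 0.5},
])

```text
time: 0.6
tool_pos: [0.2845, -0.4808, 0.2306]
tcp_rot: [-3.078, -0.622, 0.0]
wrist_force: [0.5, -0.2, 1.2]
width: 0.495
```

>>> apply_moves([
  {"dx": 0.5,"dy": -0.8,"dz": 0,"wx": 0,"wy": 0,"wz": 0,"jaw": 0.5},
  {"dx": 0.5,"dy": -0.8,"dz": 0,"wx": 0,"wy": 0,"wz": 0,"jaw": 0.5},
  {"dx": 0.5,"dy": -0.8,"dz": 0,"wx": 0,"wy": 0,"wz": 0,"jaw": 0.5},
  {"dx": 0,"dy": 0,"dz": 0,"wx": 0,"wy": 0,"wz": -0.8,"jaw": 0.5},
  {"dx": 0,"dy": 0,"dz": 0,"wx": 0,"wy": 0,"wz": -0.8,"jaw": 0.5},
])

```text
time: 1.1
tool_pos: [0.2981, -0.3972, 0.2309]
tcp_rot: [-3.014, -0.885, 0.0]
wrist_force: [0.0, 0.6, -0.1]
width: 0.5
```

>>> apply_moves([
  {"dx": 0,"dy": 0,"dz": 0,"wx": 0,"wy": 0,"wz": -0.8,"jaw": 0.5},
  {"dx": 0,"dy": 0,"dz": 0,"wx": 0,"wy": 0,"wz": -0.8,"jaw": 0.5},
  {"dx": 0,"dy": 0,"dz": 0,"wx": 0,"wy": 0,"wz": -0.8,"jaw": 0.5},
  {"dx": 0,"dy": 0,"dz": 0,"wx": 0,"wy": 0,"wz": -0.8,"jaw": 0.5},
  {"dx": 0,"dy": 0,"dz": 0,"wx": 0,"wy": 0,"wz": -0.8,"jaw": 0.5},
])

```text
time: 1.6
tool_pos: [0.2979, -0.3981, 0.2307]
tcp_rot: [-2.765, -1.49, 0.0]
wrist_force: [0.1, -0.8, 0.1]
width: 0.499
```

```bash
python3 -c "
from st import *
to(-165,0,120)"
```

```text
t 1.6 pos [ 0.2979 -0.3981  0.2307] ramp mm [-445.6    9.8  230.7]
xtool deg 56.65 ztool [-6.e-04  9.e-04 -1.e+00] F ramp [-0.57 -0.52  0.06] w 0.499 q [-0.98 -0.08  1.97 -0.    1.24 -0.4 ]
need units [9.35 0.36 3.7 ]
```

>>> apply_moves([
  {"dx": 0.95,"dy": 0.05,"dz": 0,"wx": 0,"wy": 0,"wz": 0,"jaw": 0.5},
  {"dx": 0.95,"dy": 0.05,"dz": 0,"wx": 0,"wy": 0,"wz": 0,"jaw": 0.5},
  {"dx": 0.95,"dy": 0.05,"dz": 0,"wx": 0,"wy": 0,"wz": 0,"jaw": 0.5},
  {"dx": 0.95,"dy": 0.05,"dz": 0,"wx": 0,"wy": 0,"wz": 0,"jaw": 0.5},
  {"dx": 0.95,"dy": 0.05,"dz": 0,"wx": 0,"wy": 0,"wz": 0,"jaw": 0.5},
])

```text
time: 2.1
tool_pos: [0.3833, -0.2827, 0.2308]
tcp_rot: [-2.768, -1.485, 0.0]
wrist_force: [-0.3, 0.1, 0.5]
width: 0.504
```

>>> apply_moves([
  {"dx": 0.9,"dy": 0.05,"dz": 0.7,"wx": 0,"wy": 0,"wz": 0,"jaw": 0.5},
  {"dx": 0.9,"dy": 0.05,"dz": 0.7,"wx": 0,"wy": 0,"wz": 0,"jaw": 0.5},
  {"dx": 0.9,"dy": 0,"dz": 0.7,"wx": 0,"wy": 0,"wz": 0,"jaw": 0.5},
  {"dx": 0.9,"dy": 0,"dz": 0.7,"wx": 0,"wy": 0,"wz": 0,"jaw": 0.5},
  {"dx": 0.9,"dy": 0,"dz": 0.7,"wx": 0,"wy": 0,"wz": 0,"jaw": 0.5},
])

```text
time: 2.6
tool_pos: [0.4604, -0.1719, 0.1252]
tcp_rot: [-2.768, -1.486, 0.0]
wrist_force: [0.9, -0.6, -0.4]
width: 0.503
```

>>> apply_moves([
  {"dx": 0,"dy": 0,"dz": 0.5,"wx": 0,"wy": 0,"wz": 0,"jaw": 0.5},
  {"dx": 0,"dy": 0,"dz": 0.5,"wx": 0,"wy": 0,"wz": 0,"jaw": 0.5},
  {"dx": 0,"dy": 0,"dz": 0.3,"wx": 0,"wy": 0,"wz": 0,"jaw": 0.5},
  {"dx": 0,"dy": 0,"dz": 0,"wx": 0,"wy": 0,"wz": 0,"jaw": 0.5},
])

```text
time: 3.0
tool_pos: [0.4588, -0.1724, 0.0856]
tcp_rot: [-2.765, -1.484, 0.004]
wrist_force: [-0.6, 0.1, -0.2]
width: 0.502
```

```bash
cat > snap.py <<'E'
import sys,cv2,numpy as np
from workcell import cams
from h import *
n=sys.argv[1]
for c,b in (("side",(165,130,345,260)),("top",(210,140,360,265))):
    d=cams.read_camera(c);np.savez(f"{c}_{n}.npz",**{k:np.array(v) for k,v in d.items()})
    crop(f"{c}_{n}.npz",f"pics/{c}_{n}.png",*b,4)
E
python3 -c "
from st import *
to(-145,0,30)"; python3 snap.py 1
```

```text
t 3.0 pos [ 0.4588 -0.1724  0.0856] ramp mm [-168.5    0.2   85.6]
xtool deg 56.45 ztool [-0.0034  0.0015 -1.    ] F ramp [-0.24  0.6  -0.18] w 0.502 q [-0.41  0.06  2.13  0.    0.96  0.18]
need units [0.79 0.01 1.85]
```

View pics/side_1.png

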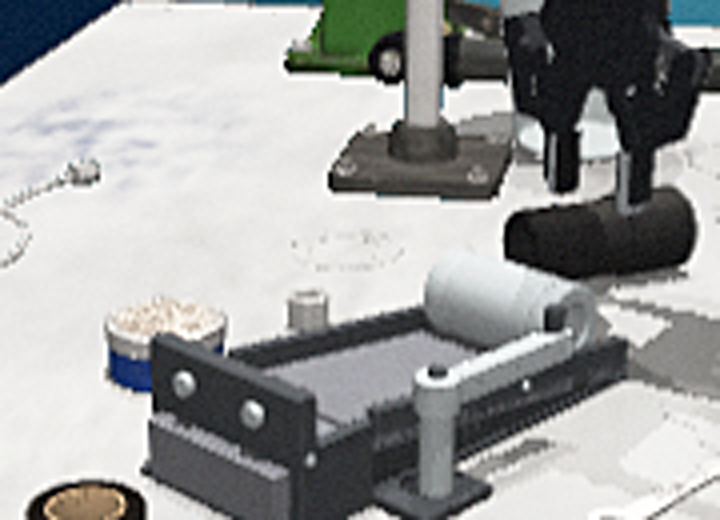

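View pics/top_1.png

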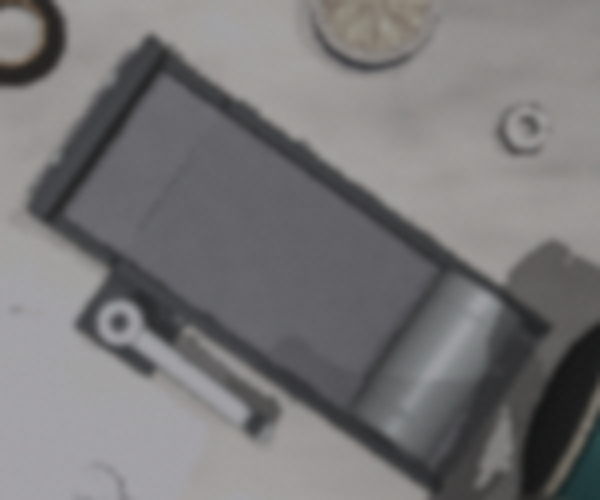

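```bash
python3 -c "
from st import *
from h import *
s,M=st();S=load('side_1.npz')
for y in(-.028,0,.028):
  for z in (0,.006):
    p=s['tool_pos']-M[:,1]*(-y)*1-M[:,2]*z
    print(y,z,((proj(S,[p])[0]-[165,130]+.5)*4).round(1))
"
```

```text
t 3.1 pos [ 0.4602 -0.1732  0.0874] ramp mm [-168.4   -1.4   87.4]
xtool deg 56.43 ztool [-1.e-04  0.e+00 -1.e+00] F ramp [ 0.01 -0.05  0.03] w 0.499 q [-0.41  0.06  2.13 -0.    0.96  0.18]
-0.028 0 [632.6 217.3]
-0.028 0.006 [633.2 207.5]
0 0 [594.3 206.1]
0 0.006 [594.8 196.4]
0.028 0 [557.3 195.3]
0.028 0.006 [557.7 185.8]
```

>>> apply_moves([
  {"dx": 0.25,"dy": -0.05,"dz": 0.4,"wx": 0,"wy": 0,"wz": 0,"jaw": 0.5},
  {"dx": 0.25,"dy": 0,"dz": 0.5,"wx": 0,"wy": 0,"wz": 0,"jaw": 0.5},
  {"dx": 0,"dy": 0,"dz": 0.6,"wx": 0,"wy": 0,"wz": 0,"jaw": 0.5},
  {"dx": 0,"dy": 0,"dz": 0.6,"wx": 0,"wy": 0,"wz": 0,"jaw": 0.5},
  {"dx": 0,"dy": 0,"dz": 0,"wx": 0,"wy": 0,"wz": 0,"jaw": 0.5},
])

```text
time: 3.6
tool_pos: [0.4653, -0.1586, 0.022]
tcp_rot: [-2.765, -1.484, 0.004]
wrist_force: [-1.0, 1.0, 0.1]
width: 0.501
```

```bash
python3 -c "
from st import *
to(-129,0,25)"
```

```text
t 3.6 pos [ 0.4653 -0.1586  0.022 ] ramp mm [-153.4    2.4   22. ]
xtool deg 56.44 ztool [-0.0042  0.0018 -1.    ] F ramp [0.3  1.35 0.12] w 0.501 q [-0.38  0.16  2.17  0.    0.82  0.21]
need units [ 0.81  0.08 -0.1 ]
```

>>> apply_moves([
  {"dx": 0.2,"dy": 0.05,"dz": -0.05,"wx": 0,"wy": 0,"wz": 0,"jaw": 0.5},
  {"dx": 0.2,"dy": 0,"dz": -0.02,"wx": 0,"wy": 0,"wz": 0,"jaw": 0.5},
  {"dx": 0.1,"dy": 0,"dz": -0.01,"wx": 0,"wy": 0,"wz": 0,"jaw": 0.5},
  {"dx": 0.1,"dy": 0,"dz": -0.01,"wx": 0,"wy": 0,"wz": 0,"jaw": 0.5},
])

```text
time: 4.0
tool_pos: [0.4796, -0.1454, 0.028]
tcp_rot: [2.767, 1.486, 0.002]
wrist_force: [0.3, 0.1, 0.1]
width: 0.502
```

>>> apply_moves([
  {"dx": 0.1,"dy": 0,"dz": -0.01,"wx": 0,"wy": 0,"wz": 0,"jaw": 0.5},
  {"dx": 0.1,"dy": 0,"dz": -0.01,"wx": 0,"wy": 0,"wz": 0,"jaw": 0.5},
])

```text
time: 4.2
tool_pos: [0.4817, -0.141, 0.028]
tcp_rot: [2.766, 1.487, -0.002]
wrist_force: [-5.9, -9.4, 5.9]
width: 0.495
```

```bash
python3 -c "
from st import *
to(-129,0,25)"
```

```text
t 4.2 pos [ 0.4817 -0.141   0.028 ] ramp mm [-129.7   -1.5   28. ]
xtool deg 56.52 ztool [-6.0e-04 -1.5e-03 -1.0e+00] F ramp [-11.09  -0.31   5.87] w 0.495 q [-0.33  0.16  2.14 -0.    0.83  0.25]
need units [ 0.02 -0.05  0.1 ]
```

>>> apply_moves([
  {"dx": 0.05,"dy": 0,"dz": -0.01,"wx": 0,"wy": 0,"wz": 0,"jaw": 0.5},
  {"dx": 0.05,"dy": 0,"dz": -0.01,"wx": 0,"wy": 0,"wz": 0,"jaw": 0.5},
])

```text
time: 4.4
tool_pos: [0.4827, -0.1397, 0.0287]
tcp_rot: [2.765, 1.487, -0.005]
wrist_force: [-3.9, -7.1, 4.7]
width: 0.501
```

>>> apply_moves([
  {"dx": 0.05,"dy": 0,"dz": -0.01,"wx": 0,"wy": 0,"wz": 0,"jaw": 0.5},
  {"dx": 0.05,"dy": 0,"dz": -0.01,"wx": 0,"wy": 0,"wz": 0,"jaw": 0.5},
])

```text
time: 4.6
tool_pos: [0.4849, -0.136, 0.029]
tcp_rot: [2.768, 1.486, -0.001]
wrist_force: [-0.6, -1.5, 0.3]
width: 0.502
```

```bash
python3 -c "
from st import *
to(-129,0,25)"
```

```text
t 4.6 pos [ 0.4849 -0.136   0.029 ] ramp mm [-123.7   -1.4   29. ]
xtool deg 56.45 ztool [-4.e-04 -6.e-04 -1.e+00] F ramp [-1.56 -0.34  0.25] w 0.502 q [-0.32  0.16  2.14 -0.    0.84  0.26]
need units [-0.18 -0.05  0.13]
```

>>> apply_moves([
  {"dx": 0.1,"dy": 0,"dz": -0.01,"wx": 0,"wy": 0,"wz": 0,"jaw": 0.5},
  {"dx": 0.12,"dy": 0,"dz": -0.01,"wx": 0,"wy": 0,"wz": 0,"jaw": 0.5},
  {"dx": 0.12,"dy": 0,"dz": -0.01,"wx": 0,"wy": 0,"wz": 0,"jaw": 0.5},
  {"dx": 0.12,"dy": -0.02,"dz": -0.01,"wx": 0,"wy": 0,"wz": 0,"jaw": 0.5},
  {"dx": 0.12,"dy": -0.02,"dz": -0.01,"wx": 0,"wy": 0,"wz": 0,"jaw": 0.5},
])

```text
time: 5.1
tool_pos: [0.4939, -0.1199, 0.0303]
tcp_rot: [-2.768, -1.486, 0.0]
wrist_force: [-0.4, -2.0, 0.3]
width: 0.504
```

>>> apply_moves([
  {"dx": 0.12,"dy": 0,"dz": -0.012,"wx": 0,"wy": 0,"wz": 0,"jaw": 0.5},
  {"dx": 0.12,"dy": 0,"dz": -0.012,"wx": 0,"wy": 0,"wz": 0,"jaw": 0.5},
  {"dx": 0.12,"dy": 0,"dz": -0.012,"wx": 0,"wy": 0,"wz": 0,"jaw": 0.5},
  {"dx": 0.12,"dy": 0,"dz": -0.012,"wx": 0,"wy": 0,"wz": 0,"jaw": 0.5},
  {"dx": 0.12,"dy": 0,"dz": -0.012,"wx": 0,"wy": 0,"wz": 0,"jaw": 0.5},
])

```text
time: 5.6
tool_pos: [0.5039, -0.1051, 0.0321]
tcp_rot: [-2.768, -1.486, -0.0]
wrist_force: [-0.8, -0.8, 0.0]
width: 0.499
```

```bash
python3 -c "
from st import *
to(52,0,47)"
```

```text
t 5.6 pos [ 0.5039 -0.1051  0.0321] ramp mm [-87.5  -0.2  32.1]
xtool deg 56.45 ztool [-0.  0. -1.] F ramp [-1.16  0.23  0.03] w 0.499 q [-0.25  0.18  2.12  0.    0.85  0.33]
need units [ 4.65 -0.01 -0.5 ]
```

>>> apply_moves([
  {"dx": 0.14,"dy": 0,"dz": -0.015,"wx": 0,"wy": 0,"wz": 0,"jaw": 0.5},
  {"dx": 0.14,"dy": 0,"dz": -0.015,"wx": 0,"wy": 0,"wz": 0,"jaw": 0.5},
  {"dx": 0.14,"dy": 0,"dz": -0.015,"wx": 0,"wy": 0,"wz": 0,"jaw": 0.5},
  {"dx": 0.14,"dy": 0,"dz": -0.015,"wx": 0,"wy": 0,"wz": 0,"jaw": 0.5},
  {"dx": 0.14,"dy": 0,"dz": -0.015,"wx": 0,"wy": 0,"wz": 0,"jaw": 0.5},
])

```text
time: 6.1
tool_pos: [0.5155, -0.0876, 0.0344]
tcp_rot: [-2.768, -1.486, 0.0]
wrist_force: [-1.5, -1.4, 1.4]
width: 0.501
```

>>> apply_moves([
  {"dx": 0.14,"dy": 0,"dz": -0.015,"wx": 0,"wy": 0,"wz": 0,"jaw": 0.5},
  {"dx": 0.14,"dy": 0,"dz": -0.015,"wx": 0,"wy": 0,"wz": 0,"jaw": 0.5},
  {"dx": 0.14,"dy": 0,"dz": -0.015,"wx": 0,"wy": 0,"wz": 0,"jaw": 0.5},
  {"dx": 0.14,"dy": 0,"dz": -0.015,"wx": 0,"wy": 0,"wz": 0,"jaw": 0.5},
  {"dx": 0.14,"dy": 0,"dz": -0.015,"wx": 0,"wy": 0,"wz": 0,"jaw": 0.5},
])

```text
time: 6.6
tool_pos: [0.5271, -0.0701, 0.0366]
tcp_rot: [-2.768, -1.486, 0.0]
wrist_force: [-2.2, -1.3, 0.6]
width: 0.499
```

>>> apply_moves([
  {"dx": 0.14,"dy": 0,"dz": -0.015,"wx": 0,"wy": 0,"wz": 0,"jaw": 0.5},
  {"dx": 0.14,"dy": 0,"dz": -0.015,"wx": 0,"wy": 0,"wz": 0,"jaw": 0.5},
  {"dx": 0.14,"dy": 0,"dz": -0.015,"wx": 0,"wy": 0,"wz": 0,"jaw": 0.5},
  {"dx": 0.14,"dy": 0,"dz": -0.015,"wx": 0,"wy": 0,"wz": 0,"jaw": 0.5},
  {"dx": 0.14,"dy": 0,"dz": -0.015,"wx": 0,"wy": 0,"wz": 0,"jaw": 0.5},
])

```text
time: 7.1
tool_pos: [0.5387, -0.0526, 0.0389]
tcp_rot: [-2.768, -1.486, -0.0]
wrist_force: [-0.9, -1.4, 0.8]
width: 0.501
```

>>> apply_moves([
  {"dx": 0.14,"dy": 0,"dz": -0.015,"wx": 0,"wy": 0,"wz": 0,"jaw": 0.5},
  {"dx": 0.14,"dy": 0,"dz": -0.015,"wx": 0,"wy": 0,"wz": 0,"jaw": 0.5},
  {"dx": 0.14,"dy": 0,"dz": -0.015,"wx": 0,"wy": 0,"wz": 0,"jaw": 0.5},
  {"dx": 0.14,"dy": 0,"dz": -0.015,"wx": 0,"wy": 0,"wz": 0,"jaw": 0.5},
  {"dx": 0.14,"dy": 0,"dz": -0.015,"wx": 0,"wy": 0,"wz": 0,"jaw": 0.5},
])

```text
time: 7.6
tool_pos: [0.5503, -0.035, 0.0411]
tcp_rot: [-2.768, -1.486, 0.0]
wrist_force: [-0.8, -1.3, 1.4]
width: 0.502
```

```bash
python3 snap.py 2; python3 -c "
from st import *
to(52,0,47)"
```

```text
t 7.7 pos [ 0.5508 -0.0347  0.0413] ramp mm [-2.9 -0.5 41.3]
xtool deg 56.46 ztool [ 1.1e-03  5.0e-04 -1.0e+00] F ramp [ 0.07 -1.2   0.81] w 0.504 q [-0.11  0.23  2.03  0.    0.88  0.48]
need units [ 1.83 -0.02 -0.19]
```

View pics/side_2.png

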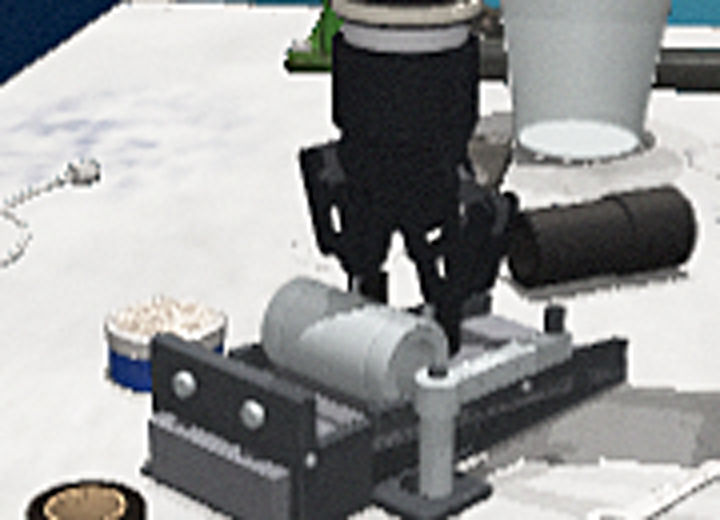

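>>> apply_moves([
  {"dx": 0.1,"dy": 0,"dz": -0.01,"wx": 0,"wy": 0,"wz": 0,"jaw": 0.5},
  {"dx": 0.12,"dy": 0,"dz": -0.012,"wx": 0,"wy": 0,"wz": 0,"jaw": 0.5},
  {"dx": 0.12,"dy": 0,"dz": -0.012,"wx": 0,"wy": 0,"wz": 0,"jaw": 0.5},
  {"dx": 0.12,"dy": 0,"dz": -0.012,"wx": 0,"wy": 0,"wz": 0,"jaw": 0.5},
  {"dx": 0.12,"dy": 0,"dz": -0.012,"wx": 0,"wy": 0,"wz": 0,"jaw": 0.5},
])

```text
time: 8.2
tool_pos: [0.5599, -0.0206, 0.0429]
tcp_rot: [2.768, 1.486, 0.0]
wrist_force: [-0.2, -1.7, 0.0]
width: 0.499
```

>>> apply_moves([
  {"dx": 0.12,"dy": 0,"dz": -0.012,"wx": 0,"wy": 0,"wz": 0,"jaw": 0.5},
  {"dx": 0.12,"dy": 0,"dz": -0.012,"wx": 0,"wy": 0,"wz": 0,"jaw": 0.5},
  {"dx": 0.12,"dy": 0,"dz": -0.012,"wx": 0,"wy": 0,"wz": 0,"jaw": 0.5},
  {"dx": 0.12,"dy": 0,"dz": -0.012,"wx": 0,"wy": 0,"wz": 0,"jaw": 0.5},
  {"dx": 0.12,"dy": 0,"dz": -0.012,"wx": 0,"wy": 0,"wz": 0,"jaw": 0.5},
])

```text
time: 8.7
tool_pos: [0.5698, -0.0056, 0.0447]
tcp_rot: [-2.768, -1.486, 0.0]
wrist_force: [-0.5, -2.3, 0.6]
width: 0.497
```

```bash
python3 -c "
from st import *
to(52,0,47)"
```

```text
t 8.7 pos [ 0.5698 -0.0056  0.0447] ramp mm [31.8 -0.3 44.7]
xtool deg 56.45 ztool [-0.  0. -1.] F ramp [-2.24 -0.87  0.64] w 0.497 q [-0.05  0.25  1.99  0.    0.9   0.53]
need units [ 0.67 -0.01 -0.08]
```

>>> apply_moves([
  {"dx": 0.1,"dy": 0,"dz": -0.01,"wx": 0,"wy": 0,"wz": 0,"jaw": 0.5},
  {"dx": 0.1,"dy": 0,"dz": -0.01,"wx": 0,"wy": 0,"wz": 0,"jaw": 0.5},
  {"dx": 0.1,"dy": 0,"dz": -0.01,"wx": 0,"wy": 0,"wz": 0,"jaw": 0.5},
  {"dx": 0.1,"dy": 0,"dz": -0.01,"wx": 0,"wy": 0,"wz": 0,"jaw": 0.5},
])

```text
time: 9.1
tool_pos: [0.5766, 0.0046, 0.0459]
tcp_rot: [-2.768, -1.486, -0.001]
wrist_force: [0.4, 0.7, -0.6]
width: 0.501
```

>>> apply_moves([
  {"dx": 0.1,"dy": 0,"dz": -0.01,"wx": 0,"wy": 0,"wz": 0,"jaw": 0.5},
  {"dx": 0.05,"dy": 0,"dz": -0.01,"wx": 0,"wy": 0,"wz": 0,"jaw": 0.5},
  {"dx": 0.05,"dy": 0,"dz": 0,"wx": 0,"wy": 0,"wz": 0,"jaw": 0.5},
])

```text
time: 9.4
tool_pos: [0.5798, 0.0093, 0.0465]
tcp_rot: [2.768, 1.486, 0.0]
wrist_force: [1.2, -0.0, -0.4]
width: 0.498
```

```bash
python3 -c "
from st import *
to(52,0,47)"; python3 snap.py 3
```

```text
t 9.4 pos [0.5798 0.0093 0.0465] ramp mm [49.8 -0.4 46.5]
xtool deg 56.45 ztool [ 2.e-04  0.e+00 -1.e+00] F ramp [ 0.63 -1.   -0.41] w 0.498 q [-0.03  0.27  1.97  0.    0.9   0.56]
need units [ 0.07 -0.01 -0.02]
```

View pics/side_3.png

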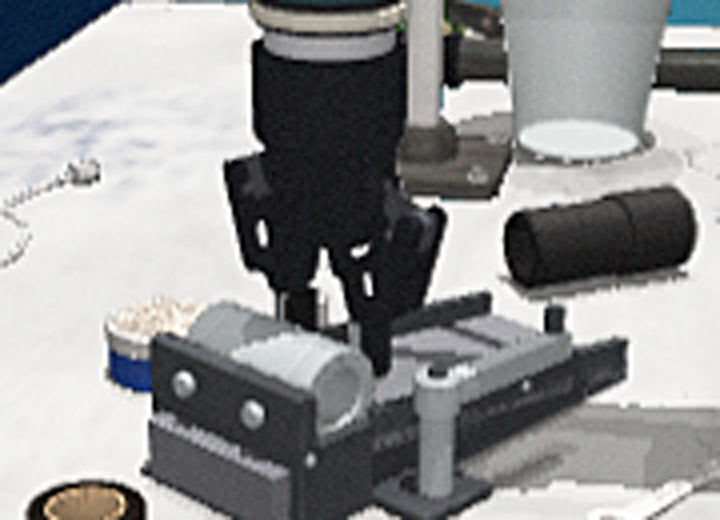

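View pics/top_3.png

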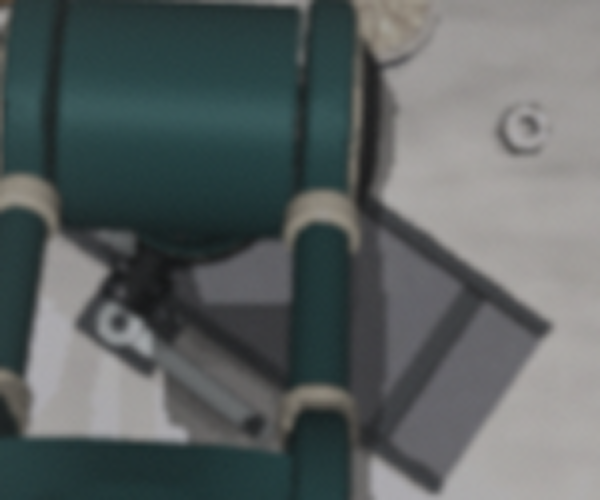

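```bash
cat > sl.py <<'E'
import sys
from h import *
from scipy.optimize import least_squares
def cloud(d,dil=None):
    v,u=np.mgrid[0:420,0:560];K=np.array([[d["fx"],0,d["cx"]],[0,d["fy"],d["cy"]],[0,0,1]],float)
    p=cv2.undistortPoints(np.stack([u,v],-1).reshape(-1,1,2).astype(float),K,d["dist_coeffs"])[:,0]
    R=cv2.Rodrigues(d["rotation"].astype(float))[0];z=d["range_z"].reshape(-1,1)
    P=d["eye"]+(np.c_[p,np.ones(len(p))]*z)@R.T
    return P[z[:,0]>0]
def rf(P,q=(.552,-.032,.986)):
    c,s=np.cos(q[2]),np.sin(q[2]);d=P-[q[0],q[1],0];return 1000*np.c_[c*d[:,0]+s*d[:,1],-s*d[:,0]+c*d[:,1],d[:,2]]
if __name__=="__main__":
  for n in sys.argv[1:]:
    L=rf(cloud(load(n)))
    m=(abs(L[:,1])<38)&(L[:,2]>72)&(L[:,2]<92)&(L[:,0]>68)&(L[:,0]<108);Q=L[m]
    r=lambda a:np.hypot(Q[:,0]-a[0],Q[:,2]-a[1])-25
    s=least_squares(r,[88,60],loss="soft_l1");print(n,m.sum(),s.x,abs(r(s.x)).mean(),Q[:,2].max())
E
python3 sl.py side_3.npz
```

```text
side_3.npz 371 [86.20989783 60.87677114] 0.7066055345581761 87.4164582737108
```

>>> apply_moves([
  {"dx": -0.1,"dy": 0,"dz": 0,"wx": 0,"wy": 0,"wz": 0,"jaw": 0.5},
  {"dx": -0.3,"dy": 0,"dz": -0.1,"wx": 0,"wy": 0,"wz": 0,"jaw": 0.5},
  {"dx": -0.3,"dy": 0,"dz": -0.5,"wx": 0,"wy": 0,"wz": 0,"jaw": 0.5},
  {"dx": 0,"dy": 0,"dz": -0.8,"wx": 0,"wy": 0,"wz": 0,"jaw": 0.4},
  {"dx": 0,"dy": 0,"dz": -0.7,"wx": 0,"wy": 0,"wz": 0,"jaw": 0},
])

```text
time: 10.0
tool_pos: [0.5675, -0.0094, 0.1112]
tcp_rot: [2.769, 1.484, 0.0]
wrist_force: [0.5, -0.3, 0.1]
width: 0.243
```

```bash
python3 snap.py 4; python3 sl.py side_4.npz top_4.npz; python3 -c "
from st import *
to(-8,114,105)"
```

```text
side_4.npz 373 [86.21716025 60.95251038] 0.6640588996515528 86.93885480524777
t 10.1 pos [ 0.5708 -0.0094  0.1143] ramp mm [ 29.2  -3.2 114.3]
xtool deg 56.4 ztool [ 8.e-03 -6.e-04 -1.e+00] F ramp [ 0.15 -0.58  0.36] w 0.072 q [-0.06  0.17  1.95 -0.    1.02  0.53]
need units [-1.25 -3.91  0.28]sl.py:17: RuntimeWarning: Mean of empty slice.
  s=least_squares(r,[88,60],loss="soft_l1");print(n,m.sum(),s.x,abs(r(s.x)).mean(),Q[:,2].max())
  ret = ret.dtype.type(ret / rcount)
Traceback (most recent call last):
  File "sl.py", line 17, in <module>
    s=least_squares(r,[88,60],loss="soft_l1");print(n,m.sum(),s.x,abs(r(s.x)).mean(),Q[:,2].max())
                                                                                     ~~~~~~~~~~^^
ValueError: zero-size array to reduction operation maximum which has no identity
```

View pics/side_4.png

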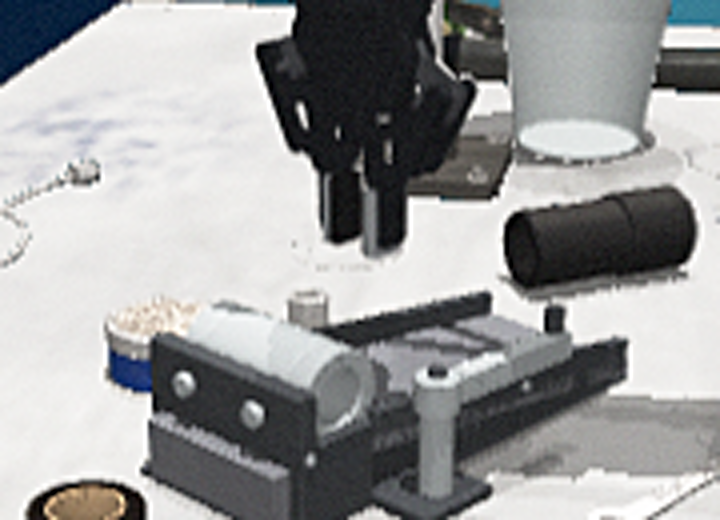

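Sleeve is seated and stays there with the fingers away; keeper still open. Now round to the outside of the keeper.

>>> apply_moves([
  {"dx": -0.3,"dy": -0.8,"dz": 0,"wx": 0,"wy": 0,"wz": 0,"jaw": 0},
  {"dx": -0.3,"dy": -0.8,"dz": 0,"wx": 0,"wy": 0,"wz": 0,"jaw": 0},
  {"dx": -0.3,"dy": -0.8,"dz": 0,"wx": 0,"wy": 0,"wz": 0,"jaw": 0},
  {"dx": -0.3,"dy": -0.8,"dz": 0,"wx": 0,"wy": 0,"wz": 0,"jaw": 0},
  {"dx": 0,"dy": -0.7,"dz": 0,"wx": 0,"wy": 0,"wz": 0,"jaw": 0},
])

```text
time: 10.6
tool_pos: [0.4481, 0.0258, 0.1088]
tcp_rot: [-2.768, -1.484, 0.003]
wrist_force: [-0.1, -0.3, 1.2]
width: -0.003
```

>>> apply_moves([
  {"dx": 0,"dy": 0,"dz": 0,"wx": 0,"wy": 0,"wz": 0,"jaw": 0},
])

```text
time: 10.7
tool_pos: [0.4474, 0.0266, 0.1086]
tcp_rot: [-2.766, -1.486, 0.004]
wrist_force: [1.1, -0.1, 0.3]
width: 0.004
```

```bash
python3 snap.py 5;  python3 -c "
from st import *
to(-8,114,59)"
```

```text
t 10.8 pos [0.4506 0.026  0.1096] ramp mm [ -7.6 116.5 109.6]
xtool deg 56.47 ztool [ 1.e-03 -3.e-04 -1.e+00] F ramp [ 0.21 -0.56  0.32] w -0.0 q [ 0.   -0.05  2.19 -0.    1.    0.59]
need units [-0.02  0.08  1.69]
```

View pics/side_5.png

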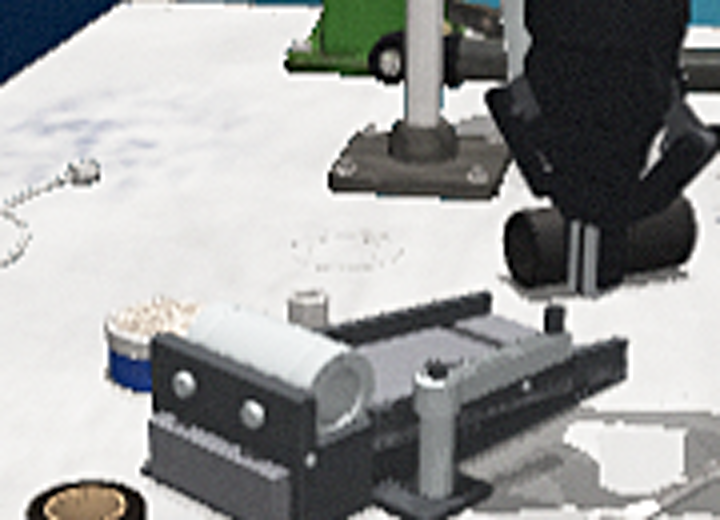

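>>> apply_moves([
  {"dx": 0,"dy": 0,"dz": 0.6,"wx": 0,"wy": 0,"wz": 0,"jaw": 0},
  {"dx": 0,"dy": 0,"dz": 0.6,"wx": 0,"wy": 0,"wz": 0,"jaw": 0},
  {"dx": 0,"dy": 0.1,"dz": 0.5,"wx": 0,"wy": 0,"wz": 0,"jaw": 0},
  {"dx": 0,"dy": 0.1,"dz": 0,"wx": 0,"wy": 0,"wz": 0,"jaw": 0},
  {"dx": 0,"dy": 0.1,"dz": 0,"wx": 0,"wy": 0,"wz": 0,"jaw": 0},
])

```text
time: 11.3
tool_pos: [0.4589, 0.0208, 0.0585]
tcp_rot: [2.768, 1.485, -0.0]
wrist_force: [0.7, 0.1, -0.6]
width: -0.001
```

```bash
python3 snap.py 6;  cat > kp.py <<'E'
from st import *
s,M=st()
c,sn=np.cos(Q[2]),np.sin(Q[2]);d=s["tool_pos"]-[Q[0],Q[1],0]
p=1000*np.array([c*d[0]+sn*d[1],-sn*d[0]+c*d[1]])
HX,HY,r=11,14,60
prev=p
for ph in [178.5]+list(range(190,271,10))+[275]:
    a=np.deg2rad(ph);dd=np.array([np.cos(a),np.sin(a)]);n=np.array([-dd[1],dd[0]])
    # contact: support point in +n direction at body; choose TCP so that support point is at radius r on arm face
    sup=np.array([HX*np.sign(round(n[0],2)),HY*np.sign(round(n[1],2))])
    t=np.array([51.9,74.7])+r*dd-6*n-sup
    print(ph,t.round(1),"units",((t-prev)*[1,-1]/30).round(2));prev=t
E
python3 kp.py
```

```text
t 11.4 pos [0.4599 0.0209 0.0595] ramp mm [ -6.7 106.   59.5]
xtool deg 56.42 ztool [ 2.2e-03 -1.0e-04 -1.0e+00] F ramp [ 0.54  0.11 -0.05] w -0.004 q [-0.01  0.04  2.21 -0.    0.89  0.58]
178.5 [ 3.1 96.3] units [0.33 0.32]
190 [-19.2  84.2] units [-0.74  0.4 ]
200 [-17.5  73.8] units [0.06 0.35]
210 [-14.1  63.9] units [0.12 0.33]
220 [-8.9 54.7] units [0.17 0.31]
230 [-2.3 46.6] units [0.22 0.27]
240 [ 5.7 39.7] units [0.27 0.23]
250 [14.7 34.4] units [0.3  0.18]
260 [24.6 30.7] units [0.33 0.12]
270 [34.9 14.7] units [0.34 0.53]
275 [40.2  0.4] units [0.18 0.48]
```

View pics/side_6.png

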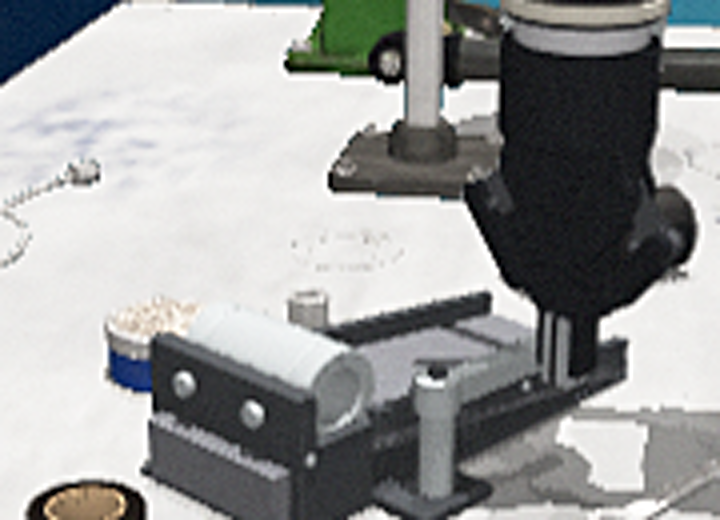

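>>> apply_moves([
  {"dx": 0,"dy": 0.1,"dz": 0,"wx": 0,"wy": 0,"wz": 0,"jaw": 0},
  {"dx": 0,"dy": 0.1,"dz": 0,"wx": 0,"wy": 0,"wz": 0,"jaw": 0},
  {"dx": 0,"dy": 0.1,"dz": 0,"wx": 0,"wy": 0,"wz": 0,"jaw": 0},
  {"dx": -0.05,"dy": 0.1,"dz": 0,"wx": 0,"wy": 0,"wz": 0,"jaw": 0},
  {"dx": -0.05,"dy": 0.1,"dz": 0,"wx": 0,"wy": 0,"wz": 0,"jaw": 0},
])

```text
time: 11.9
tool_pos: [0.4691, 0.0105, 0.0585]
tcp_rot: [-2.768, -1.486, -0.0]
wrist_force: [-0.4, 1.1, 1.3]
width: -0.003
```

>>> apply_moves([
  {"dx": -0.05,"dy": 0.12,"dz": 0,"wx": 0,"wy": 0,"wz": 0,"jaw": 0},
  {"dx": -0.05,"dy": 0.12,"dz": 0,"wx": 0,"wy": 0,"wz": 0,"jaw": 0},
  {"dx": 0,"dy": 0.12,"dz": 0,"wx": 0,"wy": 0,"wz": 0,"jaw": 0},
  {"dx": 0,"dy": 0.12,"dz": 0,"wx": 0,"wy": 0,"wz": 0,"jaw": 0},
  {"dx": 0,"dy": 0.12,"dz": 0,"wx": 0,"wy": 0,"wz": 0,"jaw": 0},
])

```text
time: 12.4
tool_pos: [0.4824, -0.0021, 0.0583]
tcp_rot: [-2.768, -1.486, 0.0]
wrist_force: [-0.5, 1.1, -0.1]
width: -0.001
```

```bash
python3 snap.py 7; python3 kp.py
```

```text
t 12.5 pos [ 0.4828 -0.0023  0.0584] ramp mm [-13.4  74.1  58.4]
xtool deg 56.44 ztool [ 3.e-04 -3.e-04 -1.e+00] F ramp [-0.24 -0.23 -1.1 ] w 0.002 q [-0.06  0.08  2.17 -0.    0.89  0.53]
178.5 [ 3.1 96.3] units [ 0.55 -0.74]
190 [-19.2  84.2] units [-0.74  0.4 ]
200 [-17.5  73.8] units [0.06 0.35]
210 [-14.1  63.9] units [0.12 0.33]
220 [-8.9 54.7] units [0.17 0.31]
230 [-2.3 46.6] units [0.22 0.27]
240 [ 5.7 39.7] units [0.27 0.23]
250 [14.7 34.4] units [0.3  0.18]
260 [24.6 30.7] units [0.33 0.12]
270 [34.9 14.7] units [0.34 0.53]
275 [40.2  0.4] units [0.18 0.48]
```

View pics/side_7.png

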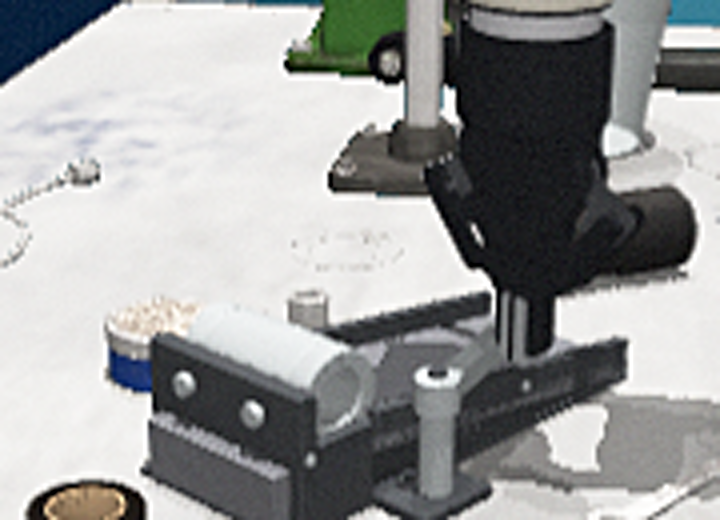

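>>> apply_moves([
  {"dx": 0,"dy": 0.15,"dz": 0,"wx": 0,"wy": 0,"wz": 0,"jaw": 0},
  {"dx": 0,"dy": 0.15,"dz": 0,"wx": 0,"wy": 0,"wz": 0,"jaw": 0},
  {"dx": 0.05,"dy": 0.15,"dz": 0,"wx": 0,"wy": 0,"wz": 0,"jaw": 0},
  {"dx": 0.1,"dy": 0.15,"dz": 0,"wx": 0,"wy": 0,"wz": 0,"jaw": 0},
  {"dx": 0.1,"dy": 0.14,"dz": 0,"wx": 0,"wy": 0,"wz": 0,"jaw": 0},
])

```text
time: 13.0
tool_pos: [0.5054, -0.0083, 0.0584]
tcp_rot: [2.768, 1.486, -0.0]
wrist_force: [-1.5, -1.7, 1.2]
width: -0.0
```

>>> apply_moves([
  {"dx": 0.1,"dy": 0.13,"dz": 0,"wx": 0,"wy": 0,"wz": 0,"jaw": 0},
  {"dx": 0.12,"dy": 0.12,"dz": 0,"wx": 0,"wy": 0,"wz": 0,"jaw": 0},
  {"dx": 0.13,"dy": 0.11,"dz": 0,"wx": 0,"wy": 0,"wz": 0,"jaw": 0},
  {"dx": 0.15,"dy": 0.1,"dz": 0,"wx": 0,"wy": 0,"wz": 0,"jaw": 0},
])

```text
time: 13.4
tool_pos: [0.5252, -0.0031, 0.0584]
tcp_rot: [2.768, 1.486, -0.0]
wrist_force: [-0.3, -1.9, -0.5]
width: 0.001
```

```bash
python3 snap.py 8; python3 kp.py|head -2
```

```text
t 13.5 pos [ 0.5258 -0.0027  0.0586] ramp mm [10.  38.1 58.6]
xtool deg 56.46 ztool [ 1.e-03  3.e-04 -1.e+00] F ramp [-0.41  0.03  0.28] w -0.004 q [-0.05  0.16  2.08  0.    0.9   0.53]
```

View pics/side_8.png

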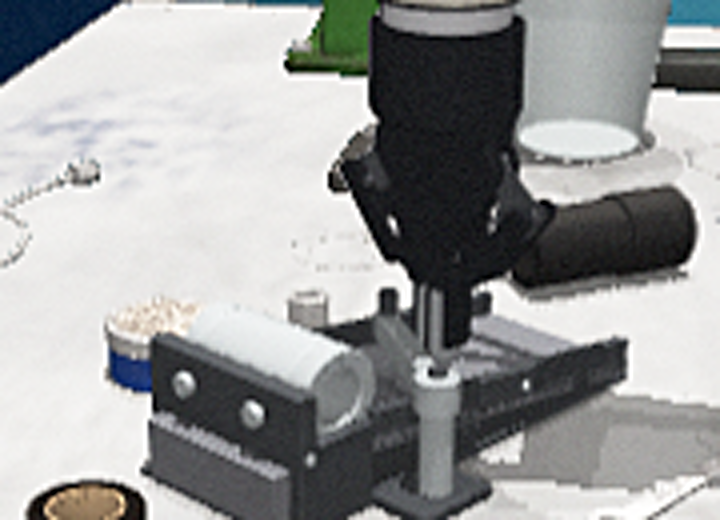

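>>> apply_moves([
  {"dx": 0.12,"dy": 0.08,"dz": 0,"wx": 0,"wy": 0,"wz": 0,"jaw": 0},
  {"dx": 0.12,"dy": 0.08,"dz": 0,"wx": 0,"wy": 0,"wz": 0,"jaw": 0},
  {"dx": 0.12,"dy": 0.08,"dz": 0,"wx": 0,"wy": 0,"wz": 0,"jaw": 0},
  {"dx": 0.12,"dy": 0.08,"dz": 0,"wx": 0,"wy": 0,"wz": 0,"jaw": 0},
  {"dx": 0.08,"dy": 0.08,"dz": 0,"wx": 0,"wy": 0,"wz": 0,"jaw": 0},
])

```text
time: 14.0
tool_pos: [0.5443, 0.0046, 0.0583]
tcp_rot: [-2.768, -1.486, 0.0]
wrist_force: [-1.6, 0.1, 0.0]
width: -0.001
```

>>> apply_moves([
  {"dx": 0.08,"dy": 0.1,"dz": 0,"wx": 0,"wy": 0,"wz": 0,"jaw": 0},
  {"dx": 0.06,"dy": 0.1,"dz": 0,"wx": 0,"wy": 0,"wz": 0,"jaw": 0},
])

```text
time: 14.2
tool_pos: [0.5517, 0.0045, 0.0584]
tcp_rot: [2.768, 1.486, 0.0]
wrist_force: [-1.3, 0.5, 0.6]
width: -0.001
```

```bash
python3 snap.py 9; python3 kp.py|head -2
```

```text
t 14.3 pos [0.5523 0.0044 0.0586] ramp mm [30.5 19.9 58.6]
xtool deg 56.45 ztool [ 0.0012 -0.     -1.    ] F ramp [-0.36 -1.08 -0.17] w -0.0 q [-0.04  0.2   2.02  0.    0.91  0.55]
```

View pics/side_9.png

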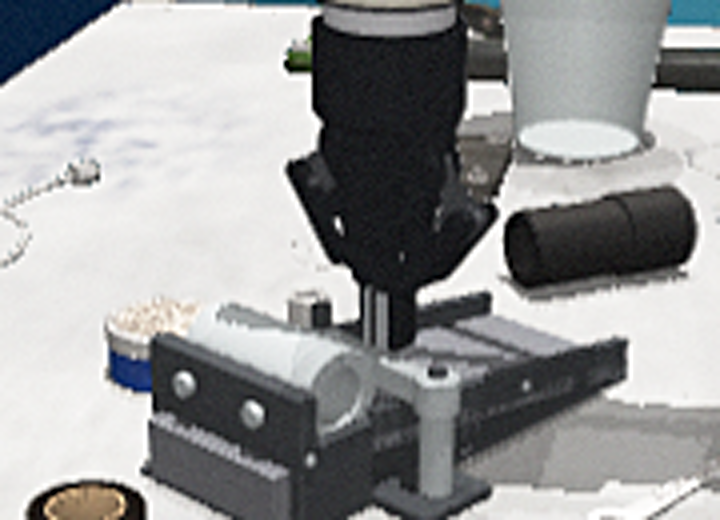

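Nearly shut. Small steps uphill until the force rises at the end of travel.

>>> apply_moves([
  {"dx": 0.05,"dy": 0.05,"dz": 0,"wx": 0,"wy": 0,"wz": 0,"jaw": 0},
  {"dx": 0.05,"dy": 0.05,"dz": 0,"wx": 0,"wy": 0,"wz": 0,"jaw": 0},
])

```text
time: 14.5
tool_pos: [0.5555, 0.0053, 0.0584]
tcp_rot: [-2.768, -1.486, 0.0]
wrist_force: [-0.9, -0.1, -0.2]
width: 0.0
```

>>> apply_moves([
  {"dx": 0.04,"dy": 0,"dz": 0,"wx": 0,"wy": 0,"wz": 0,"jaw": 0},
  {"dx": 0.03,"dy": 0,"dz": 0,"wx": 0,"wy": 0,"wz": 0,"jaw": 0},
])

```text
time: 14.7
tool_pos: [0.5564, 0.0061, 0.0584]
tcp_rot: [2.766, 1.486, -0.002]
wrist_force: [-3.1, -6.9, 1.9]
width: -0.003
```

```bash
python3 kp.py|head -2
```

```text
t 14.7 pos [0.5564 0.0061 0.0584] ramp mm [34.2 17.4 58.4]
xtool deg 56.49 ztool [-8.0e-04 -1.9e-03 -1.0e+00] F ramp [-7.45 -1.22  1.89] w -0.003 q [-0.03  0.21  2.01 -0.    0.92  0.55]
```

>>> apply_moves([
  {"dx": 0.02,"dy": 0,"dz": 0,"wx": 0,"wy": 0,"wz": 0,"jaw": 0},
  {"dx": 0,"dy": 0,"dz": 0,"wx": 0,"wy": 0,"wz": 0,"jaw": 0},
])

```text
time: 14.9
tool_pos: [0.5564, 0.0061, 0.0584]
tcp_rot: [2.766, 1.486, -0.004]
wrist_force: [-3.3, -6.9, 2.3]
width: -0.001
```

>>> apply_moves([
  {"dx": -0.2,"dy": 0,"dz": 0,"wx": 0,"wy": 0,"wz": 0,"jaw": 0},
  {"dx": -0.5,"dy": 0,"dz": 0,"wx": 0,"wy": 0,"wz": 0,"jaw": 0},
  {"dx": -0.5,"dy": 0,"dz": -0.3,"wx": 0,"wy": 0,"wz": 0,"jaw": 0},
  {"dx": -0.3,"dy": 0,"dz": -0.8,"wx": 0,"wy": 0,"wz": 0,"jaw": 0},
  {"dx": -0.3,"dy": 0,"dz": -0.9,"wx": 0,"wy": 0,"wz": 0,"jaw": 0},
])

```text
time: 15.4
tool_pos: [0.5252, -0.0384, 0.1185]
tcp_rot: [-2.767, -1.484, 0.003]
wrist_force: [-0.1, 0.5, -0.6]
width: -0.004
```

>>> apply_moves([
  {"dx": -1,"dy": 0,"dz": -0.9,"wx": 0,"wy": 0,"wz": 0,"jaw": 0},
  {"dx": -1,"dy": 0,"dz": -0.9,"wx": 0,"wy": 0,"wz": 0,"jaw": 0},
  {"dx": -1,"dy": 0,"dz": -0.5,"wx": 0,"wy": 0,"wz": 0,"jaw": 0},
  {"dx": -1,"dy": 0,"dz": 0,"wx": 0,"wy": 0,"wz": 0,"jaw": 0},
  {"dx": -1,"dy": 0,"dz": 0,"wx": 0,"wy": 0,"wz": 0,"jaw": 0},
])

```text
time: 15.9
tool_pos: [0.4435, -0.164, 0.1892]
tcp_rot: [2.766, 1.484, 0.003]
wrist_force: [0.5, -0.7, -0.2]
width: -0.0
```

```bash
python3 snap.py 10; python3 kp.py|head -2; python3 sl.py side_10.npz; python3 sl.py top_10.npz 2>&1|tail -1
```

```text
t 16.0 pos [ 0.442  -0.1651  0.1883] ramp mm [-171.6   18.2  188.3]
xtool deg 56.23 ztool [ 6.0e-04 -1.4e-03 -1.0e+00] F ramp [0.26 0.5  1.39] w -0.0 q [-0.41 -0.09  2.07 -0.    1.16  0.18]
side_10.npz 377 [86.24306682 60.80773646] 0.678711968894806 87.9159944561595
top_10.npz 729 [87.32077797 58.74367819] 1.2963255818441326 89.57443494930972
```

View pics/side_10.png

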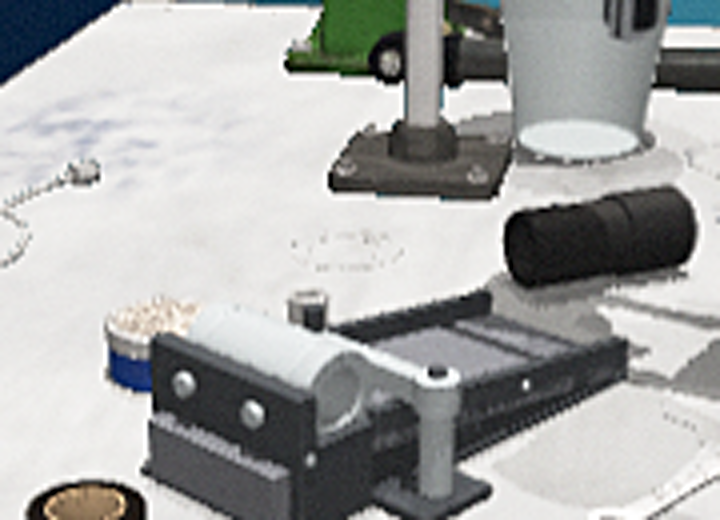

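View pics/top_10.png

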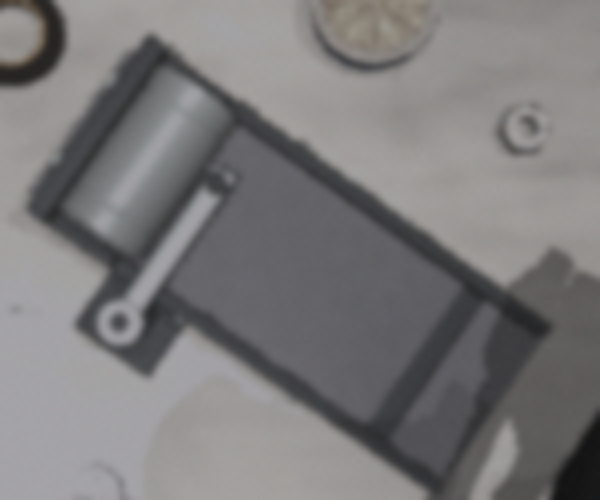

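```bash
python3 - <<'E'
from h import *; from sl import rf,cloud
T=load("top_10.npz");t=lambda u,v:((u+.5)/4-.5+210,(v+.5)/4-.5+140)
a=rf(atz(T,*t(120,321),.076)[None])[0];b=rf(atz(T,*t(218,183),.082)[None])[0];print(a,b,np.degrees(np.arctan2(b[1]-a[1],b[0]-a[0]))%360)
L=rf(cloud(T));m=(L[:,2]>60)&(L[:,2]<72)&(L[:,0]>40)&(L[:,0]<60)&(L[:,1]>5)&(L[:,1]<60);k=np.polyfit(L[m,1],L[m,0],1);print(m.sum(),k,270-np.degrees(np.arctan(k[0])))
E
```

```text
[51.38180253 74.34927579 76.        ] [ 50.50466273 -10.77734798  82.        ] 269.4096484986046
159 [5.24467323e-04 5.09554417e+01] 269.9699502386785
```

The keeper measures 270° against a required 270°, so it is fully shut, and the sleeve is seated. I'm handing it in.

```bash
python3 -c "
from workcell import job
print(job.finish_job())"
```

```text
the job is handed in; nothing more can be done
None
```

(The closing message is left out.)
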